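# Present the ball tray under the bench lamp

### The job

Take the wooden lapping stick off the tray and put it in the red caddy, then pick the tray up by its handle bar and carry it to the lamp so gently that the loose steel ball never leaves its pocket. Finish still holding the tray level and still, with the ball straight above the green ring on the white plate and the tray's underside about 10 cm above that plate; do not put it down. Leave the tin of files, the white bottle and the mould insert where they are.

Things in the scene. Friction and masses are not known exactly. Their poses are not given: they have to be found in the camera images.
- tray: Aluminium tray on the bench, deck 196 x 80 x 6 mm, about 0.32 kg, balanced about its middle. Origin: centre of the underside; x along its length towards the ball pocket, y across, z up. Blue uprights (10 mm along x, 34 along y, 62 high) at x = -36 and +36 mm carry the handle bar between them. A brass disc (28 mm wide, 9 high) is fixed on the deck at x = -76 mm
- tray_handle (a point): Middle of the tray's black handle bar: 62 mm long along the tray's x, free between the uprights, 14 mm thick across y, from z = 24 to 42 mm above the tray's underside (this point at z = 33 mm); pinch it across y. The deck's top is 27 mm below this point
- pocket (a point): Centre of the ball pocket on the deck's top face, at x = +76, y = 0, z = 6 mm of the tray: a blue ring of inside diameter 32 mm, outside 40 mm, whose rim stands only 3 mm above the deck
- ball_center (a point): Centre of the loose polished steel ball, 24 mm in diameter, 57 g, which can roll about 8 mm either way within the pocket
- stick_mid (a point): Middle of the wooden lapping stick with a brass end, 104 x 16 x 16 mm, 45 g; x along its length. It starts lying along the tray right over the handle bar, its underside 52 mm above the tray's underside, in notches 20 mm wide and 10 mm deep in the tops of the uprights (underside at notch floor)
- caddy: Red open plastic box fixed on the bench, 160 (x) x 110 (y) x 30 (z) mm, walls and floor 4 mm; origin: centre of the underside, z up
- spot (a point): Centre of the green ring mark (60 mm across) on the fixed white viewing plate (170 mm along x, 150 along y, top 4 mm above the bench). x points to the dark red bench lamp fixed at the plate's far edge: foot 60 mm wide at x = 120 mm, post at x = 110 to 141, shade 80 mm wide from x = 54 to 135 and 135 to 215 mm above the bench
- file_tin: Bystander: yellow tin, 52 mm in diameter, with files standing in it to 112 mm height; loose; origin: centre of the underside
- dropper: Bystander: white bottle with red cap, 42 mm in diameter, 85 mm tall; loose; origin: centre of the underside
- mould_insert: Bystander: aluminium mould insert block, 60 x 50 x 28 mm; loose; origin: centre of the underside
Not all that is in view belongs to the job. Of the things that look like the part that bears stick_mid, the largest one is meant.

How it is judged (in metres and radians):
On the way, in this order (a step that is already met when the one before it is completed fails the run):
1. the stick lies in the red caddy, let go, while the tray still stands on the bench (x of stick_mid in the frame of caddy between -0.076 and 0.076 m and y of stick_mid in the frame of caddy between -0.051 and 0.051 m and z of stick_mid in the frame of caddy below 0.026 m and contact force between the fingers and stick below 0.1 N and height (world z) of tray below 0.01 m), for 0.2 s.
2. the tray is lifted clear of the bench in the fingers with the ball in its pocket (height (world z) of tray above 0.04 m and contact force between the fingers and tray above 1 N and horizontal distance between ball_center and pocket below 0.022 m and distance between ball_center and pocket below 0.026 m), for 0.2 s.
At the end, for the whole second after the job is handed in: The stick lies in the caddy. The fingers hold the tray still (under 30 mm/s) and level to within 8 degrees, the ball in its pocket and within 30 mm, seen from above, of the green ring's centre, the tray's underside 60 to 140 mm above the white plate (x of stick_mid in the frame of caddy between -0.076 and 0.076 m and y of stick_mid in the frame of caddy between -0.051 and 0.051 m and z of stick_mid in the frame of caddy below 0.026 m and horizontal distance between ball_center and pocket below 0.022 m and distance between ball_center and pocket below 0.026 m and horizontal distance between ball_center and spot below 0.03 m and z of tray in the frame of spot between 0.06 and 0.14 m and angle between tray's own z axis and vertical below 0.14 rad and contact force between the fingers and tray above 1 N and contact force between each of the fingers, tray and stick below 0.1 N and linear speed of tray below 0.03 m/s); the arm keeps its last pose, push and grip.
It fails at once if the ball left its pocket (not (horizontal distance between ball_center and pocket below 0.022 m and distance between ball_center and pocket below 0.026 m)).
It fails at once if the tray was lifted before the stick was in the caddy (height (world z) of tray above 0.025 m and not (x of stick_mid in the frame of caddy between -0.076 and 0.076 m and y of stick_mid in the frame of caddy between -0.051 and 0.051 m and z of stick_mid in the frame of caddy below 0.026 m)).
It fails at once if a bystander (tin, bottle or mould insert) was moved more than 25 mm or tipped (distance of any of file_tin, dropper, mould_insert from where it was at the start of the episode above 0.025 m or angle between any of file_tin, dropper, mould_insert's own z axis and vertical above 0.35 rad).
It also fails if it takes over 72 s, if anything falls off the work surface, if the arm or the gripper's body presses on something with over 40 N, if the wrist force passes 120 N, or if a joint passes its speed limit or range.

### The arm

A 6-joint arm with a two-finger parallel gripper is mounted at the origin on the work surface. World frame = base frame: x ahead of the robot, y to its left, z up, the work surface at z = 0. Lengths are in mm, angles in rad, forces in N, time in s.
With the tool pointing down it reaches from about 350 to 775 mm from the base axis. Payload 7.3 kg.
Tool frame: the origin (TCP) lies midway between the tips of the shut fingers; the grasp point (between the pads) lies 19 mm behind it; z points along the fingers, y is the line along which they close (so a half turn about z gives the same grasp; the last joint's range is limited). The gripper opens to 92 mm and grips with 3 to 60 N. Pads are 19 mm wide; open, the fingers measure 130 mm over their backs; the gripper's body (75 mm by 190 mm) begins 47 mm behind the grasp point.
Start: joints at [0.996, 0.342, 1.524, -0, 1.275, -0.146], TCP at [218.273, 477.495, 226.741] pointing down, gripper open.
Joint ranges: [-2.53, 2.53], [-0.77, 2.02], [0.04, 2.7], [-1, 4.14], [0.28, 2.66], [-3.11, 3.11]. Speed limits (rad/s): [2.57, 2.57, 3.14, 3.14, 3.14, 3.14].

### API

Orientations are given as [roll, pitch, yaw] about the fixed x, y, z axes, in that order (R = Rz(yaw) Ry(pitch) Rx(roll)).
In Python, from plant import get_obs, capture, camera_model, close_job, search_frame, regions_of, pinpoint gives the robot as it stands. The module is installed in compiled form; this text tells all that it offers.
- The arm moves only by the shell command python3 -m pendant 'ROWS'. ROWS is JSON, one flat list of numbers, 7 for each row, row after row: the shift along the tool's x, y, z in units of 30 mm (1.0 is 30 mm), then the turn, a rotation vector about the tool's x, y, z in units of 4 degrees (1.0 is 4 degrees), then the closure, from -1 (fully open) to 1 (shut), so that 0 is half open. In form: [dx, dy, dz, wx, wy, wz, gripper, dx, dy, dz, wx, wy, wz, gripper, ...]. A call has 1 to 12 rows; each row shifts and turns the commanded pose from where the row before left it, along the tool's axes as they then stand; what a row does not reach is not made up. A row lasts 1/10 s, in which the tool goes at most 50 mm and 8.59 degrees, less where a joint would pass 70% of its speed; a pose out of reach is approached as far as the arm can. A call with a number of a shift or a turn outside -1 to 1 is refused whole. A call with a gripper value outside its range is refused whole. The fingers move at their own pace and stop on an object; the grip force is fixed at half the most. Time passes only in rows, so rows that do not move let the fingers close. It gives the time, the measured TCP pose, the force, the opening and the grip force at its end, in the units of the state.
- get_obs(): the state, without advancing time (a new reading comes with each control period).
- capture(name): name is "scene" or "top" or "wrist"; returns the picture (384x512x3 uint8, red, green, blue); there is no depth.
- camera_model(name): a dict with "fov_y" (degrees; the focal length in pixels is half the picture's height over the tangent of half this angle, whatever the lens; pixels are square), "cx", "cy" (the principal point, pixels), "pose" (4x4, takes a point from camera to world coordinates). Camera axes: x right, y up, looking along -z (the intrinsics and any distortion apply to the point x, -y, -z); pixel columns grow to the right and rows downward; lengths in mm; the calibration is good to about 2 mm. A picture is of the moment at which its call begins: read the wrist's pose just before it. camera_model takes no time and is no camera call; for the wrist camera it gives the pose at the moment of the call.
- close_job(): hands the job in; it is judged then, once.
Trained networks look in the newest picture that a camera, given by its name, has taken for a name from the list of things; names that differ only in an ending like _2 or _b are one class to them, and where a whole thing is asked for, a point or a joint stands for the part that bears it (a point fixed in the world has none). Each returns a list of dicts, best first, with "score" (0 to 1); they miss things now and then, are a little off and sometimes report something else, mostly with a low value. They report only what shows in the picture. A call takes as long as a camera call. They do not tell look-alikes from the thing itself.
- search_frame(camera, thing): "location" ([column, row] in pixels, amid what is visible of it).
- regions_of(camera, thing): "pixels" (384x512 bool, what is visible of it) and "location" ([column, row] in pixels, amid what is visible of it).
- pinpoint(camera, thing): "location" ([column, row] in pixels: a listed point, or the origin of a listed thing).
The state is a dict: "time": time; "joint_positions": joint angles; "dq": joint speeds; "tau": joint torques, N m; "tool_pos": TCP position; "tcp_rot": TCP orientation; "contact_force": force on the tool from outside, world axes, zero at the start; "moment": the same for the moment, N m; "grip_width": finger opening in mm; "finger_force": force on a finger pad.
Only numpy, scipy, OpenCV 4.12 (cv2) and the standard library are available. Lean on these libraries where they do the work, as an engineer would, in place of code of your own. Each camera call takes 0.05 s, during which the arm holds its last target. There are 200 camera calls.

## Working session

There is one attempt and no reset: what is moved stays moved. The work goes in short steps, Python scripts to look and compute and a shell command to move; the robot and the scene stay as the last step left them, time stands still between calls to the robot, and variables do not carry over. Pictures are saved under pics/ and viewed, at most 10 in all, crops included, and the job is handed in when it is done.

```bash
mkdir -p pics; cat > h.py <<'E'
import numpy as np, cv2
from plant import *
from scipy.spatial.transform import Rotation as R
def ray(cam,px,m=None):
    m=m or camera_model(cam); f=192/np.tan(np.radians(m['fov_y'])/2); P=np.array(m['pose'])
    d=P[:3,:3]@np.array([(px[0]-m['cx'])/f,-(px[1]-m['cy'])/f,-1]); return P[:3,3],d
def at(cam,px,z,m=None):
    o,d=ray(cam,px,m); return o+d*(z-o[2])/d[2]
def proj(cam,p):
    m=camera_model(cam); f=192/np.tan(np.radians(m['fov_y'])/2); P=np.array(m['pose'])
    q=P[:3,:3].T@(np.array(p)-P[:3,3]); return [m['cx']+f*q[0]/-q[2], m['cy']-f*q[1]/-q[2]]
def save(cam,n): im=capture(cam); cv2.imwrite(n,im[:,:,::-1]); return im
E
python3 - <<'E'
from h import *
a=save('scene','pics/s.png');b=save('top','pics/t.png')
cv2.imwrite('pics/st.png',cv2.resize(np.vstack([a,b])[:,:,::-1],(400,600)))
for c in('scene','top'):
    m=camera_model(c);print(c,{k:(np.round(v,3).tolist()) if not isinstance(v,str) else v for k,v in m.items()})
H=dict(tray=0,tray_handle=33,pocket=6,ball_center=18,stick_mid=60,caddy=0,spot=4,file_tin=0,dropper=0,mould_insert=0)
for t,z in H.items():
  for c in('top','scene'):
    print(t,c,[(round(r['score'],2),np.round(r['location']).tolist(),np.round(at(c,r['location'],z)[:2]).tolist()) for r in pinpoint(c,t)[:4]])
o=get_obs();print(o['tool_pos'],o['tcp_rot'],o['grip_width'],o['time'])
E
```

```text
scene {'fov_y': 53.641, 'cx': 256.657, 'cy': 192.564, 'pose': [[0.51, -0.517, 0.687, 1127.442], [0.86, 0.291, -0.419, -329.13], [0.016, 0.805, 0.593, 566.844], [0.0, 0.0, 0.0, 1.0]]}
top {'fov_y': 54.102, 'cx': 255.588, 'cy': 190.959, 'pose': [[-0.054, 0.978, -0.202, 389.801], [-0.999, -0.052, 0.015, 8.218], [0.005, 0.203, 0.979, 926.325], [0.0, 0.0, 0.0, 1.0]]}
tray top [(0.84, [373.0, 202.0], [538.0, -300.0])]
tray scene [(0.75, [117.0, 268.0], [551.0, -296.0])]
tray_handle top [(0.7, [375.0, 197.0], [544.0, -293.0])]
tray_handle scene [(0.64, [139.0, 281.0], [635.0, -271.0]), (0.59, [111.0, 257.0], [550.0, -301.0])]
pocket top [(0.76, [363.0, 171.0], [616.0, -280.0]), (0.75, [384.0, 192.0], [560.0, -327.0])]
pocket scene [(0.89, [143.0, 283.0], [620.0, -263.0])]
ball_center top [(0.44, [364.0, 166.0], [628.0, -281.0])]
ball_center scene [(0.43, [140.0, 281.0], [621.0, -268.0])]
stick_mid top [(0.73, [304.0, 169.0], [616.0, -124.0]), (0.72, [320.0, 227.0], [475.0, -148.0]), (0.6, [382.0, 193.0], [548.0, -302.0])]
stick_mid scene [(0.94, [109.0, 247.0], [552.0, -298.0]), (0.86, [211.0, 262.0], [680.0, -150.0]), (0.51, [171.0, 226.0], [553.0, -177.0]), (0.44, [140.0, 288.0], [675.0, -277.0])]
caddy top [(0.72, [146.0, 198.0], [577.0, 268.0])]
caddy scene [(0.65, [341.0, 191.0], [569.0, 262.0])]
spot top [(0.72, [243.0, 215.0], [522.0, 28.0])]
spot scene [(0.63, [251.0, 208.0], [524.0, 25.0])]
file_tin top [(0.85, [302.0, 120.0], [763.0, -137.0])]
file_tin scene [(0.97, [238.0, 311.0], [757.0, -137.0])]
dropper top []
dropper scene [(0.76, [352.0, 254.0], [754.0, 133.0])]
mould_insert top [(0.73, [330.0, 281.0], [350.0, -172.0]), (0.26, [359.0, 168.0], [628.0, -273.0])]
mould_insert scene [(0.66, [145.0, 198.0], [355.0, -177.0])]
[218.28081499 477.49860095 226.73452568] [3.14149247e+00 2.85743867e-05 2.71282573e+00] 91.87663378229617 1.1
```

View picture.

View pics/st.png

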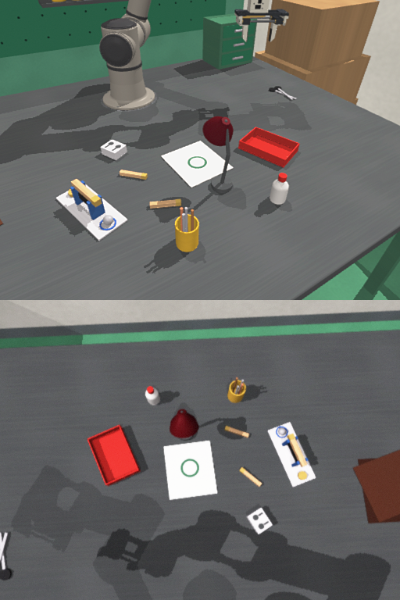

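```bash
python3 - <<'E'
from h import *
a=cv2.imread('pics/s.png');b=cv2.imread('pics/t.png')
x=cv2.resize(a[190:340,60:260],(800,600),interpolation=cv2.INTER_CUBIC)
cv2.imwrite('pics/c1.png',x)
for c in('top','scene'):
  capture(c)
  for t in('stick_mid','spot','caddy','tray_handle'):
    for r in regions_of(c,t)[:4]:
        p=r['pixels'].astype(np.uint8); k=max(cv2.findContours(p,0,2)[0],key=cv2.contourArea)
        rc=cv2.minAreaRect(k); bx=cv2.boxPoints(rc)
        z=dict(stick_mid=68,spot=4,caddy=30,tray_handle=33)[t]
        print(c,t,round(r['score'],2),np.round(r['location']),p.sum(),[np.round(at(c,q,z)[:2]).tolist() for q in bx])
E
```

```text
top stick_mid 0.72 [301. 168.] 194 [[624.0, -81.0], [638.0, -86.0], [610.0, -157.0], [595.0, -151.0]]
top stick_mid 0.66 [320. 229.] 213 [[497.0, -116.0], [509.0, -126.0], [458.0, -181.0], [447.0, -170.0]]
top spot 0.63 [240. 209.] 5115 [[597.0, 111.0], [609.0, -44.0], [439.0, -54.0], [429.0, 96.0]]
top caddy 0.94 [144. 195.] 3176 [[629.0, 351.0], [673.0, 242.0], [516.0, 178.0], [475.0, 284.0]]
top tray_handle 0.68 [370. 201.] 1845 [[622.0, -221.0], [652.0, -296.0], [470.0, -352.0], [443.0, -280.0]]
scene stick_mid 0.87 [110. 248.] 510 [[511.0, -325.0], [491.0, -305.0], [605.0, -271.0], [620.0, -289.0]]
scene stick_mid 0.84 [171. 224.] 305 [[542.0, -213.0], [516.0, -202.0], [565.0, -144.0], [589.0, -157.0]]
scene stick_mid 0.81 [212. 261.] 346 [[661.0, -180.0], [689.0, -113.0], [708.0, -121.0], [680.0, -187.0]]
scene spot 0.93 [264. 203.] 4828 [[440.0, -54.0], [278.0, 280.0], [627.0, 201.0], [697.0, -55.0]]
scene caddy 0.88 [345. 184.] 2347 [[553.0, 148.0], [441.0, 275.0], [630.0, 346.0], [710.0, 222.0]]
scene caddy 0.19 [117. 275.] 2724 [[505.0, -368.0], [435.0, -297.0], [653.0, -233.0], [696.0, -300.0]]
scene tray_handle 0.91 [118. 271.] 2732 [[503.0, -365.0], [437.0, -291.0], [657.0, -236.0], [695.0, -304.0]]
```

View pics/c1.png

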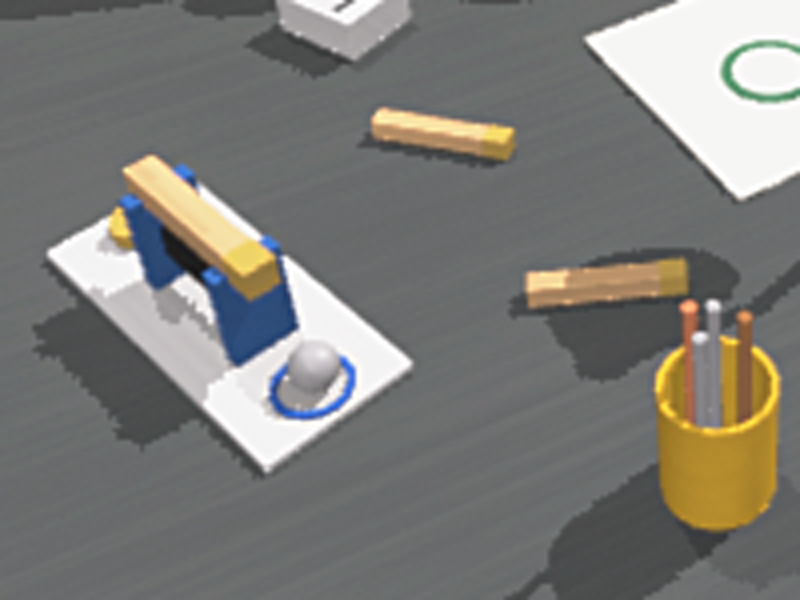

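Scene crop: the stick lying over the blue uprights at scene (110,248) is the largest and fits the description. The ones at (171,225) and (211,262) lie on the bench and are shorter look-alikes. The ball sits in its ring at about (139,283). Now I turn the tool to the tray's yaw (about 18°) and travel there.

```bash
python3 -m pendant '[0,0,0,0,0,-0.97,-1, 0,0,0,0,0,-0.97,-1, 0,0,0,0,0,-0.97,-1, 0,0,0,0,0,-0.97,-1, 0,0,0,0,0,-0.97,-1, 0,0,0,0,0,-0.97,-1, 0,0,0,0,0,-0.97,-1, 0,0,0,0,0,-0.97,-1, 0,0,0,0,0,-0.97,-1, 0,0,0,0,0,-0.97,-1, 0,0,0,0,0,-0.97,-1, -0.1,-1,0,0,0,0,-1]'
python3 -m pendant '[-0.1,-1,0,0,0,0,-1, -0.1,-1,0,0,0,0,-1, -0.1,-1,0,0,0,0,-1, -0.1,-1,0,0,0,0,-1, -0.1,-1,0,0,0,0,-1, -0.1,-1,0,0,0,0,-1, -0.1,-1,0,0,0,0,-1, -0.1,-1,0,0,0,0,-1, -0.1,-1,0,0,0,0,-1, -0.1,-1,0,0,0,0,-1, -0.1,-1,0,0,0,0,-1, -0.1,-1,0,0,0,0,-1]'
python3 -m pendant '[-0.1,-1,0,0,0,0,-1, -0.1,-1,0,0,0,0,-1, -0.1,-1,0,0,0,0,-1, -0.1,-1,0,0,0,0,-1, -0.1,-1,0,0,0,0,-1, -0.1,-1,0,0,0,0,-1, -0.1,-1,0,0,0,0,-1, -0.1,-1,0,0,0,0,-1, -0.1,-1,0,0,0,0,-1, -0.1,-1,0,0,0,0,-1, -0.1,-1,0,0,0,0,-1, -0.1,-1,0,0,0,0,-1]'
```

```text
time: 2.8
tool_pos: [229.9, 451.5, 226.5]
tcp_rot: [3.14, 0.0, -2.821]
contact_force: [1.3, -0.0, -0.2]
grip_width: 91.9
finger_force: 0.0
time: 4.0
tool_pos: [377.0, 117.8, 226.9]
tcp_rot: [-3.142, 0.001, -2.825]
contact_force: [0.6, 0.6, 0.5]
grip_width: 91.6
finger_force: 0.0
time: 5.2
tool_pos: [523.1, -213.2, 226.6]
tcp_rot: [3.141, 0.0, -2.826]
contact_force: [0.7, -0.7, -0.3]
grip_width: 92.0
finger_force: 0.0
```

```bash
python3 -m pendant '[0,-0.95,0,0,0,0,-1, 0,-0.95,0,0,0,0,-1, 0,-0.6,0,0,0,0,-1, 0,0,0,0,0,0,-1, 0,0,0,0,0,0,-1]'
python3 - <<'E'
from h import *
m=camera_model('wrist'); o=get_obs(); im=save('wrist','pics/w1.png'); cv2.imwrite('pics/w1s.png',im[:,:,::-1])
print(o['tool_pos'],o['tcp_rot'],np.round(np.array(m['pose']),2).tolist(),m['fov_y'])
for t,z in dict(stick_mid=60,tray=0,tray_handle=33,pocket=6,ball_center=18).items():
    print(t,[(round(r['score'],2),np.round(r['location']).tolist(),np.round(at('wrist',r['location'],z,m)[:2]).tolist()) for r in pinpoint('wrist',t)[:3]])
for t,z in (('stick_mid',68),('tray',6)):
  for r in regions_of('wrist',t)[:2]:
    p=r['pixels'].astype(np.uint8);k=max(cv2.findContours(p,0,2)[0],key=cv2.contourArea)
    q=[at('wrist',x,z,m)[:2] for x in cv2.boxPoints(cv2.minAreaRect(k))]
    print(t,round(r['score'],2),p.sum(),np.round(q).tolist(),np.round(np.mean(q,0)))
E
```

```text
time: 5.7
tool_pos: [545.8, -283.0, 226.3]
tcp_rot: [3.14, -0.0, -2.826]
contact_force: [0.0, 0.8, 0.3]
grip_width: 91.6
finger_force: 0.0
[ 545.77366083 -283.03038569  226.25851484] [ 3.14043758e+00 -3.25660122e-04 -2.82603306e+00] [[-0.31, -0.9, -0.29, 465.98], [0.95, -0.3, -0.1, -309.48], [0.0, -0.31, 0.95, 384.29], [0.0, 0.0, 0.0, 1.0]] 58.08536692693733
stick_mid [(0.87, [243.0, 168.0], [547.0, -296.0]), (0.85, [378.0, 137.0], [480.0, -184.0]), (0.63, [354.0, 258.0], [605.0, -156.0])]
tray [(0.95, [243.0, 156.0], [550.0, -297.0])]
tray_handle [(0.67, [237.0, 157.0], [545.0, -304.0])]
pocket [(0.91, [241.0, 219.0], [621.0, -277.0])]
ball_center [(0.69, [244.0, 224.0], [622.0, -273.0]), (0.42, [241.0, 168.0], [559.0, -296.0])]
stick_mid 0.75 1772 [[501.0, -322.0], [496.0, -308.0], [594.0, -274.0], [600.0, -290.0]] [ 548. -299.]
stick_mid 0.58 983 [[460.0, -215.0], [451.0, -206.0], [498.0, -155.0], [507.0, -164.0]] [ 479. -185.]
tray 0.63 10342 [[468.0, -367.0], [443.0, -292.0], [627.0, -228.0], [656.0, -315.0]] [ 548. -300.]
```

View pics/w1s.png

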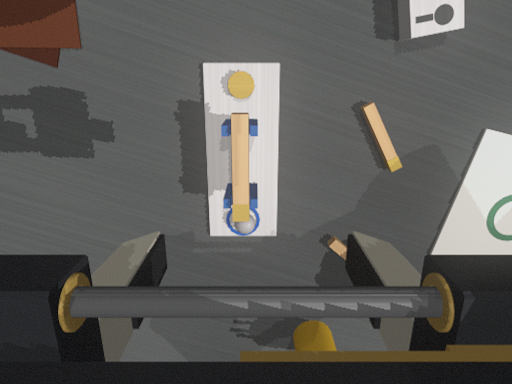

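The wrist view agrees with the other cameras: stick along column 240, rows 113–220, ball in its ring at (246,224). Descending on the stick.

```bash
python3 -m pendant '[0.09,-0.5,0,0,0,-0.25,-1, 0,0,1,0,0,0,-0.5, 0,0,1,0,0,0,-0.2, 0,0,1,0,0,0,0, 0,0,1,0,0,0,0, 0,0,1,0,0,0,0, 0,0,0.6,0,0,0,0, 0,0,0.4,0,0,0,0, 0,0,0,0,0,0,0, 0,0,0,0,0,0,0]'
python3 - <<'E'
from h import *
m=camera_model('wrist'); im=save('wrist','pics/w2.png')
for t,z in dict(stick_mid=60,tray=0,pocket=6).items():
    print(t,[(round(r['score'],2),np.round(r['location']).tolist(),np.round(at('wrist',r['location'],z,m)[:2]).tolist()) for r in pinpoint('wrist',t)[:3]])
E
```

```text
time: 7.1
tool_pos: [548.6, -298.6, 47.5]
tcp_rot: [-3.141, 0.001, -2.808]
contact_force: [0.9, 0.6, 0.5]
grip_width: 45.9
finger_force: 0.0
stick_mid [(0.9, [260.0, 264.0], [548.0, -297.0]), (0.62, [508.0, 193.0], [478.0, -205.0])]
tray []
pocket []
```

View pics/w2.png

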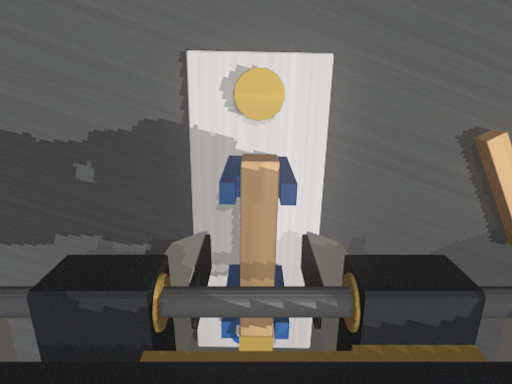

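Stick centred between the fingers at column 259. Grip and lift it.

```bash
python3 -m pendant '[0,0,0,0,0,0,0.5, 0,0,0,0,0,0,1, 0,0,0,0,0,0,1, 0,0,0,0,0,0,1, 0,0,0,0,0,0,1]' && python3 -m pendant '[0,0,-0.2,0,0,0,1, 0,0,-0.4,0,0,0,1, 0,0,-0.6,0,0,0,1, 0,0,-1,0,0,0,1, 0,0,-1,0,0,0,1, 0,0,-1,0,0,0,1, 0,0,-1,0,0,0,1]'
python3 - <<'E'
from h import *
capture('scene');capture('top')
for c in('scene','top'):
 for t,z in(('caddy',0),('spot',4),('ball_center',18),('pocket',6)): print(c,t,[(round(r['score'],2),np.round(at(c,r['location'],z)[:2]).tolist()) for r in pinpoint(c,t)[:3]])
r=regions_of('top','caddy')[0]['pixels'].astype(np.uint8)
q=[at('top',x,30)[:2] for x in cv2.boxPoints(cv2.minAreaRect(max(cv2.findContours(r,0,2)[0],key=cv2.contourArea)))];print(np.round(q),np.mean(q,0))
E
```

```text
time: 7.8
tool_pos: [548.2, -298.4, 46.7]
tcp_rot: [3.142, 0.0, -2.808]
contact_force: [-0.3, 1.0, 0.8]
grip_width: 15.6
finger_force: 29.9
time: 8.5
tool_pos: [548.1, -298.3, 205.2]
tcp_rot: [-3.141, 0.001, -2.808]
contact_force: [0.5, -0.4, 0.7]
grip_width: 15.9
finger_force: 29.9
scene caddy [(0.74, [567.0, 277.0])]
scene spot [(0.82, [514.0, 36.0])]
scene ball_center [(0.53, [626.0, -266.0])]
scene pocket [(0.95, [616.0, -273.0]), (0.36, [752.0, 130.0])]
top caddy [(0.91, [576.0, 268.0])]
top spot [(0.95, [528.0, 28.0])]
top ball_center [(0.41, [622.0, -278.0])]
top pocket [(0.61, [621.0, -276.0])]
[[629. 350.]
 [671. 240.]
 [514. 179.]
 [475. 286.]] [572.06143163 263.64314054]
```

```bash
python3 -m pendant '[-0.38,0.97,-1,0,0,0,1, -0.38,0.97,-1,0,0,0,1, -0.38,0.97,-1,0,0,0,1, -0.38,0.97,0,0,0,0,1, -0.38,0.97,0,0,0,0,1, -0.38,0.97,0,0,0,0,1, -0.38,0.97,0,0,0,0,1, -0.38,0.97,0,0,0,0,1, -0.38,0.97,0,0,0,0,1, -0.38,0.97,0,0,0,0,1, -0.38,0.97,0,0,0,0,1, -0.38,0.97,0,0,0,0,1]' && python3 -m pendant '[-0.38,0.97,0,0,0,0,1, -0.38,0.97,0,0,0,0,1, -0.38,0.97,0,0,0,0,1, -0.38,0.97,0,0,0,0,1, -0.38,0.97,0,0,0,0,1, -0.38,0.97,0,0,0,0,1, 0,0,0.8,0,0,-0.6,1, 0,0,1,0,0,0,1, 0,0,1,0,0,0,1, 0,0,1,0,0,0,1, 0,0,0,0,0,0,1, 0,0,0,0,0,0,1]'
python3 - <<'E'
from h import *
m=camera_model('wrist'); im=save('wrist','pics/w3.png')
for t,z in dict(stick_mid=180,caddy=0).items():
    print(t,[(round(r['score'],2),np.round(r['location']).tolist(),np.round(at('wrist',r['location'],z,m)[:2]).tolist()) for r in pinpoint('wrist',t)[:3]])
E
```

```text
time: 10.25
tool_pos: [562.9, 77.6, 292.4]
tcp_rot: [3.141, -0.0, -2.808]
contact_force: [0.0, -0.0, -0.3]
grip_width: 15.9
finger_force: 29.9
time: 11.45
tool_pos: [570.6, 263.7, 179.0]
tcp_rot: [3.142, -0.001, -2.766]
contact_force: [-0.0, 0.3, 0.7]
grip_width: 15.6
finger_force: 29.9
stick_mid [(0.56, [257.0, 263.0], [576.0, 266.0])]
caddy []
```

View pics/w3.png

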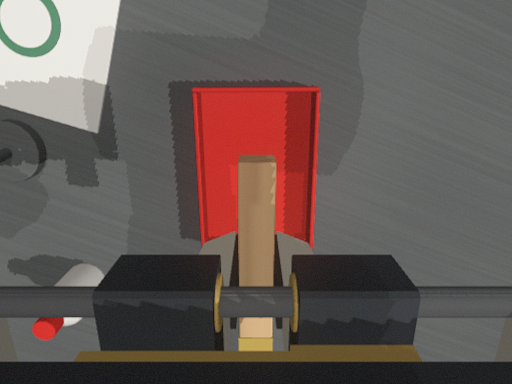

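The wrist view shows the caddy (columns 195–318) centred on the stick (column 257) and parallel to it. Lower and release.

```bash
python3 -m pendant '[0,0,1,0,0,0,1, 0,0,1,0,0,0,1, 0,0,1,0,0,0,1, 0,0,1,0,0,0,1, 0,0,0.8,0,0,0,1, 0,0,0.5,0,0,0,1, 0,0,0.4,0,0,0,1, 0,0,0,0,0,0,1, 0,0,0,0,0,0,0.3, 0,0,0,0,0,0,0.3, 0,0,0,0,0,0,0.3, 0,0,0,0,0,0,0.3]' && python3 -m pendant '[0,0,-0.5,0,0,0,0.3, 0,0,-1,0,0,0,0.3, 0,0,-1,0,0,0,0.3, 0,0,-1,0,0,0,0.3, 0,0,-1,0,0,0,0, 0,0,-1,0,0,0,0, 0,0,-1,0,0,0,0, 0,0,-1,0,0,0,0, 0,0,-1,0,0,0,0]'
python3 - <<'E'
from h import *
m=camera_model('wrist'); im=save('wrist','pics/w4.png');s=save('scene','pics/s4.png')
cv2.imwrite('pics/w4s.png',np.hstack([cv2.resize(x,(400,300)) for x in(im,s)])[:,:,::-1])
E
```

```text
time: 12.8
tool_pos: [571.0, 263.9, 8.6]
tcp_rot: [-3.142, 0.001, -2.766]
contact_force: [-0.1, -0.4, 0.4]
grip_width: 31.3
finger_force: 0.0
time: 13.7
tool_pos: [570.2, 263.6, 265.6]
tcp_rot: [-3.142, 0.002, -2.766]
contact_force: [-0.3, 0.1, -1.0]
grip_width: 45.6
finger_force: 0.0
```

View pics/w4s.png

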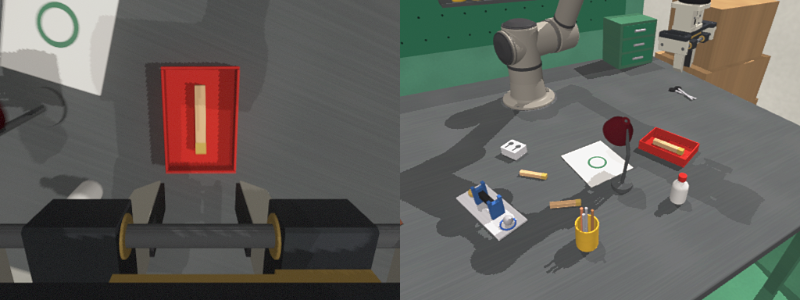

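The stick lies flat in the middle of the caddy, and the tray still has its ball. Returning above the tray.

```bash
python3 -m pendant '[0,0,-0.9,0,0,0.6,0, 0.38,-0.97,0,0,0,0,0, 0.38,-0.97,0,0,0,0,0, 0.38,-0.97,0,0,0,0,0, 0.38,-0.97,0,0,0,0,0, 0.38,-0.97,0,0,0,0,0, 0.38,-0.97,0,0,0,0,0, 0.38,-0.97,0,0,0,0,0, 0.38,-0.97,0,0,0,0,0, 0.38,-0.97,0,0,0,0,0, 0.38,-0.97,0,0,0,0,0, 0.38,-0.97,0,0,0,0,0]' && python3 -m pendant '[0.38,-0.97,0,0,0,0,0, 0.38,-0.97,0,0,0,0,0, 0.38,-0.97,0,0,0,0,0, 0.38,-0.97,0,0,0,0,0, 0.38,-0.97,0,0,0,0,0, 0.38,-0.97,0,0,0,0,0, 0.38,-0.97,0,0,0,0,0, 0,0,1,0,0,0,0, 0,0,1,0,0,0,0, 0,0,1,0,0,0,0, 0,0,0,0,0,0,0, 0,0,0,0,0,0,0]'
python3 - <<'E'
from h import *
m=camera_model('wrist'); im=save('wrist','pics/w5.png')
for t,z in dict(tray=0,tray_handle=33,pocket=6,ball_center=18).items():
    print(t,[(round(r['score'],2),np.round(r['location']).tolist(),np.round(at('wrist',r['location'],z,m)[:2]).tolist()) for r in pinpoint('wrist',t)[:3]])
for r in regions_of('wrist','tray')[:1]:
    p=r['pixels'].astype(np.uint8);k=max(cv2.findContours(p,0,2)[0],key=cv2.contourArea)
    q=[at('wrist',x,6,m)[:2] for x in cv2.boxPoints(cv2.minAreaRect(k))];print(np.round(q).tolist(),np.mean(q,0))
print(get_obs()['tool_pos'],np.degrees(get_obs()['tcp_rot']))
E
```

```text
time: 15.0
tool_pos: [556.2, -80.9, 290.0]
tcp_rot: [3.141, -0.0, -2.808]
contact_force: [0.2, -0.8, -0.2]
grip_width: 45.9
finger_force: 0.0
time: 16.2
tool_pos: [548.1, -298.3, 200.4]
tcp_rot: [3.141, -0.0, -2.808]
contact_force: [0.8, -0.4, 1.3]
grip_width: 46.0
finger_force: 0.0
tray [(0.66, [257.0, 164.0], [550.0, -297.0])]
tray_handle [(0.73, [256.0, 167.0], [546.0, -300.0])]
pocket [(0.73, [256.0, 228.0], [617.0, -274.0])]
ball_center [(0.9, [257.0, 236.0], [621.0, -272.0]), (0.35, [252.0, 228.0], [614.0, -280.0]), (0.16, [450.0, 4.0], [353.0, -185.0])]
[[468.0, -367.0], [442.0, -293.0], [624.0, -222.0], [655.0, -309.0]] [ 547.27623497 -297.73483849]
[ 548.55230449 -298.62319063  201.08278352] [-1.79897633e+02  7.95816666e-02 -1.60881574e+02]
```

View pics/w5.png

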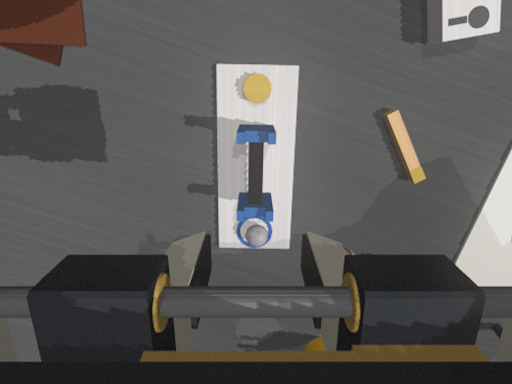

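The tray is centred under the tool: bar at columns 248–263, ball at (257,236) in its ring. Descend and grip the bar.

```bash
python3 -m pendant '[0,0,1,0,0,0,0, 0,0,1,0,0,0,0, 0,0,1,0,0,0,0.1, 0,0,1,0,0,0,0.2, 0,0,1,0,0,0,0.3, 0,0,0.6,0,0,0,0.3, 0,0,0.4,0,0,0,0.4, 0,0,0.2,0,0,0,0.5, 0,0,0,0,0,0,0.55, 0,0,0,0,0,0,0.6, 0,0,0,0,0,0,0.65]'
python3 -m pendant '[0,0,0,0,0,0,0.7, 0,0,0,0,0,0,0.75, 0,0,0,0,0,0,1, 0,0,0,0,0,0,1, 0,0,0,0,0,0,1, 0,0,0,0,0,0,1]'
```

```text
time: 17.6
tool_pos: [548.8, -298.8, 14.9]
tcp_rot: [-3.14, 0.001, -2.808]
contact_force: [0.9, -0.1, 0.5]
grip_width: 16.5
finger_force: 0.0
time: 18.2
tool_pos: [548.5, -298.5, 14.6]
tcp_rot: [-3.141, 0.001, -2.808]
contact_force: [-0.5, 0.8, 6.2]
grip_width: 13.8
finger_force: 29.9
```

Grip firm: 13.8 mm opening, 29.9 N. Lifting with gentle ramps.

```bash
python3 -m pendant '[0,0,-0.03,0,0,0,1, 0,0,-0.06,0,0,0,1, 0,0,-0.1,0,0,0,1, 0,0,-0.14,0,0,0,1, 0,0,-0.18,0,0,0,1, 0,0,-0.22,0,0,0,1, 0,0,-0.25,0,0,0,1, 0,0,-0.25,0,0,0,1, 0,0,-0.25,0,0,0,1, 0,0,-0.25,0,0,0,1]' && python3 -m pendant '[0,0,-0.25,0,0,0,1, 0,0,-0.25,0,0,0,1, 0,0,-0.25,0,0,0,1, 0,0,-0.25,0,0,0,1, 0,0,-0.22,0,0,0,1, 0,0,-0.18,0,0,0,1, 0,0,-0.14,0,0,0,1, 0,0,-0.1,0,0,0,1, 0,0,-0.06,0,0,0,1, 0,0,-0.03,0,0,0,1, 0,0,0,0,0,0,1, 0,0,0,0,0,0,1]'
python3 - <<'E'
from h import *
m=camera_model('wrist'); im=save('wrist','pics/w6.png');s=save('scene','pics/s6.png')
cv2.imwrite('pics/w6s.png',np.hstack([cv2.resize(im,(400,300)),cv2.resize(s[150:350,0:267],(400,300))])[:,:,::-1])
E
```

```text
time: 19.2
tool_pos: [548.2, -298.4, 66.4]
tcp_rot: [-3.141, 0.0, -2.808]
contact_force: [0.0, -0.6, -4.1]
grip_width: 13.6
finger_force: 29.9
time: 20.4
tool_pos: [548.0, -298.3, 117.3]
tcp_rot: [3.141, -0.0, -2.808]
contact_force: [-0.6, 0.2, -4.0]
grip_width: 13.8
finger_force: 29.9
```

View pics/w6s.png

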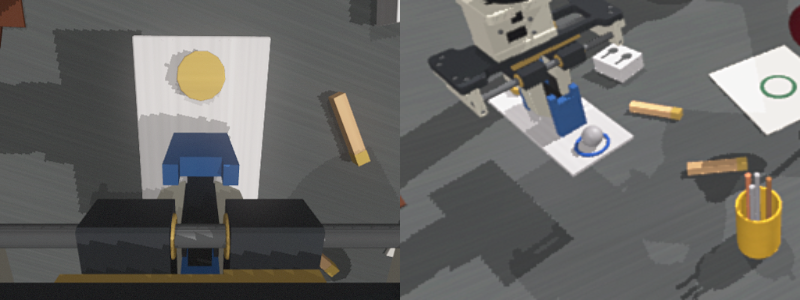

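The tray is level off the bench and the ball is in its ring. Carrying about 317 mm along tool y.

```bash
python3 -m pendant '[0,0.04,0,0,0,0,1, 0,0.08,0,0,0,0,1, 0,0.12,0,0,0,0,1, 0,0.16,0,0,0,0,1, 0,0.2,0,0,0,0,1, 0,0.24,0,0,0,0,1, 0,0.28,0,0,0,0,1, 0,0.32,0,0,0,0,1, 0,0.36,0,0,0,0,1, -0.01,0.4,0,0,0,0,1, -0.01,0.4,0,0,0,0,1, -0.01,0.4,0,0,0,0,1]' && python3 -m pendant '[-0.01,0.4,0,0,0,0,1, -0.01,0.4,0,0,0,0,1, -0.01,0.4,0,0,0,0,1, -0.01,0.4,0,0,0,0,1, -0.01,0.4,0,0,0,0,1, -0.01,0.4,0,0,0,0,1, -0.01,0.4,0,0,0,0,1, -0.01,0.4,0,0,0,0,1, -0.01,0.4,0,0,0,0,1, -0.01,0.4,0,0,0,0,1, -0.01,0.4,0,0,0,0,1, -0.01,0.4,0,0,0,0,1]' && python3 -m pendant '[-0.01,0.4,0,0,0,0,1, -0.01,0.4,0,0,0,0,1, 0,0.36,0,0,0,0,1, 0,0.32,0,0,0,0,1, 0,0.28,0,0,0,0,1, 0,0.24,0,0,0,0,1, 0,0.2,0,0,0,0,1, 0,0.16,0,0,0,0,1, 0,0.12,0,0,0,0,1, 0,0.08,0,0,0,0,1, 0,0.04,0,0,0,0,1, 0,0,0,0,0,0,1]' && python3 -m pendant '[0,0,0,0,0,0,1, 0,0,0,0,0,0,1, 0,0,0,0,0,0,1, 0,0,0,0,0,0,1]'
python3 - <<'E'
from h import *
s=save('scene','pics/s7.png');b=save('top','pics/t7.png')
cv2.imwrite('pics/w7s.png',np.hstack([cv2.resize(x[100:300,120:387],(400,300)) for x in(s,b)])[:,:,::-1])
for c in('scene','top'):
 for t,z in(('ball_center',122),('pocket',110),('tray_handle',136),('spot',4)): print(c,t,[(round(r['score'],2),np.round(r['location']),np.round(at(c,r['location'],z)[:2]).tolist()) for r in pinpoint(c,t)[:3]])
E
```

```text
time: 21.7
tool_pos: [519.2, -212.0, 117.6]
tcp_rot: [3.142, 0.0, -2.808]
contact_force: [-0.8, 0.2, -3.5]
grip_width: 13.4
finger_force: 29.9
time: 22.9
tool_pos: [475.5, -74.9, 117.5]
tcp_rot: [3.142, 0.0, -2.808]
contact_force: [0.6, 0.2, -4.1]
grip_width: 13.4
finger_force: 29.9
time: 24.1
tool_pos: [450.8, -1.9, 117.5]
tcp_rot: [3.142, 0.0, -2.808]
contact_force: [0.0, 0.4, -3.8]
grip_width: 14.0
finger_force: 29.9
time: 24.5
tool_pos: [450.8, -2.0, 117.5]
tcp_rot: [3.142, 0.0, -2.808]
contact_force: [-0.0, -0.6, -2.6]
grip_width: 13.6
finger_force: 29.9
scene ball_center [(0.67, array([252., 169.]), [534.0, 20.0])]
scene pocket [(0.73, array([250., 172.]), [528.0, 19.0])]
scene tray_handle [(0.89, array([228., 149.]), [454.0, 4.0]), (0.48, array([356., 254.]), [846.0, 28.0])]
scene spot [(0.91, array([253., 209.]), [527.0, 28.0])]
top ball_center []
top pocket []
top tray_handle []
top spot []
```

View pics/w7s.png

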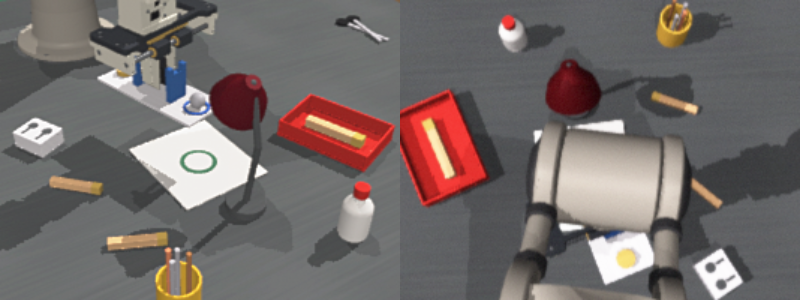

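The ball is in its ring and within about 8 mm of the spot. I'll make a small nudge, let it settle, and hand in.

```bash
python3 -m pendant '[0,0.02,0,0,0,0,1, -0.01,0.04,0,0,0,0,1, -0.01,0.05,0,0,0,0,1, -0.01,0.04,0,0,0,0,1, 0,0.02,0,0,0,0,1, 0,0,0,0,0,0,1, 0,0,0,0,0,0,1, 0,0,0,0,0,0,1, 0,0,0,0,0,0,1, 0,0,0,0,0,0,1, 0,0,0,0,0,0,1, 0,0,0,0,0,0,1]' && python3 -c "from plant import close_job;print(close_job())"
```

```text
time: 26.2
tool_pos: [450.0, 3.2, 117.5]
tcp_rot: [3.142, 0.0, -2.808]
contact_force: [0.0, -0.0, -3.7]
grip_width: 13.9
finger_force: 29.9
the job is handed in; nothing more can be done
None
```

The job is handed in at about 26 s (no verdict was returned): the stick lies in the red caddy, and the arm holds the tray level and still with the ball in its pocket, within about 1 cm of the green ring's centre and about 10 cm above the plate.

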